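# Scoop the silver beads into the cleaning basket

### The job

With the bead scoop, lift the two silver beads out of the bead tray one at a time and tip each one, from close above, into the cleaning basket; leave the brass bead in the tray and never touch a bead with the gripper. Once both silver beads are in, lay the scoop back on its rest the way it lay before, and swing the basket's handle over and fully down into its catch. Do not disturb the pliers, the loupe or the ring box.

Things in the scene. Friction and masses are not known exactly. Their poses are not given: they have to be found in the camera images.
- scoop: Cranked bead scoop, 60 g: wooden handle bar, steel neck, steel pocket for one bead. Origin under the pocket at its lowest level; x to the nose, z up (mm). Handle: x -135 to -35, 12 wide (y), z 46 to 60. Pocket: floor top z 2.4, inside x -10 to 5, 22 wide between side cheeks (26 outside, x -12 to 6, up to z 11); back closed, neck rises from x -12 to the handle.
- scoop_pocket (a point): Centre of a bead lying in the scoop's pocket: 11.4 mm above the scoop's origin. A bead stays in while the scoop is level and rolls out over the front crest once the nose is tipped down more than about 35 degrees.
- scoop_edge (a point): Middle of the thin front edge of the scoop's open, 14 mm wide tongue: (15, 0, 0.5) mm in the scoop's frame. The tongue's top slopes up from here to the pocket's crest (x 5, z 3.9). Slid along the floor under a bead that lies against a stop, it makes the bead climb and drop in behind the crest; held 2 mm too high it can jam against the bead.
- scoop_grip (a point): Where to grip the scoop's handle: (-83, 0, 53) mm in the scoop's frame, mid height of the bar, near the balance point, midway between the rest's uprights when it lies there.
- scoop_rest: Dark wooden rest, fixed: base 116 x 50 x 6 mm, origin under its middle, x along the lying scoop towards its nose. Two uprights at x = -42 and 42 mm (6 thick, 34 wide), each with a notch 22 wide: notch floor z 52, prong tops z 64 mm. The handle lies on both notch floors; the scoop's origin is then at (83, 0, 6) mm (x within 3), axes alike.
- tray: Bead tray, fixed: 120 (x) x 126 (y) mm, origin under its middle. Three lanes along x, centred on y = -41, 0, 41 mm, 38 wide, walls 18 high between them; one bead in each. Black lane floors: very shallow V (3 degrees) that keeps beads on the centre line, there z = 4 mm, level along x. -x end wall 14 high, inner face x = -57.
- tray_bar (a point): Bar across the +x end of all three lanes: this point is the middle of its inner face, (56, 0, 14) mm in the tray's frame. It spans z 9.5 to 19 mm and is open beneath: it stops a bead, while the scoop's tongue can pass under it.
- silver_bead1: Polished, slippery silver ball bead that rolls freely, 18 mm across, about 18 g, origin at its centre; starts in one of the tray's lanes, x 0 to 40 mm in the tray's frame.
- silver_bead2: The other silver bead, same as the first, in another lane.
- brass_bead: Yellow brass bead of the same size, in the third lane, which is to stay in the tray; origin at its centre.
- basket: Aluminium cleaning basket, fixed: open box 110 (x) x 96 (y) mm, rim z 36, walls 2.5, inner floor z 8.5 mm. Origin under its middle; its front, with the blue catch, is -x. The catch is a small shelf (top z 36) with an upturned lip (to z 42) just outside the front wall, x -55 to -73, 22 wide.
- bail (a joint): Angle of the basket's U-shaped wire handle. It turns about the basket's y axis through (0, 0, 40) mm; arms 64 mm long outside the side walls (y = +-54.5). 0: folded to the front, level, crossbar in the catch (a stop); 1.57: upright; starts leaning to the rear, 1.75 to 2.2; rear stop 2.3. Friction 0.045 N m keeps it where it is left: about 1 N moves it at the crossbar.
- bail_bar (a point): Middle of the handle's crossbar, a 6 mm wire running 109 mm along the basket's y, with blue sleeves 10 mm thick from 13 to 45 mm either side of this point. In the basket's frame it is at (-64 cos a, 0, 40 + 64 sin a) mm for handle angle a.
- pliers: Steel pliers lying on the table, 130 x 60 x 12 mm; to be left alone.
- loupe: Jeweller's loupe, black round 32 mm wide and 26 mm high with a steel tail 43 mm long; to be left alone.
- ring_box: Blue ring box 52 x 52 x 36 mm; to be left alone.
Mind the look-alikes: they are no part of the job. Leave any purple or turquoise look-alike of the scoop alone.

How it is judged:
By the outcome, as a careful person would: the job done as asked, in the order asked, and still so for the second after the job is handed in, with the robot touching nothing.
It also fails if it takes over 72 s, if anything falls off the work surface, if the arm or the gripper's body presses on something with over 40 N, if the wrist force passes 120 N, or if a joint passes its speed limit or range.

### The arm

A 6-joint arm with a two-finger parallel gripper is mounted at the origin on the work surface. World frame = base frame: x ahead of the robot, y to its left, z up, the work surface at z = 0. Lengths are in m, angles in rad, forces in N, time in s.
With the tool pointing down it reaches from about 0.25 to 0.8 m from the base axis. Payload 3.9 kg.
Tool frame: the origin (TCP) lies between the finger pads; the fingertips stand 14 mm ahead of it and the grasp point (between the pads) lies 5 mm behind it (ctrl.finger_overhang is the distance from the TCP to the fingertips, in m); z points along the fingers, y is the direction in which the jaws open and shut (so a half turn about z gives the same grasp; the last joint's range is limited). The gripper opens to 85 mm and grips with 20 to 120 N. Pads are 22 mm wide; open, the fingers measure 114 mm over their backs; the gripper's body (76 mm by 85 mm) begins 54 mm behind the grasp point. The pads swing forward as they close: fully open they stand 13 mm farther back than shut.
Start: joints at [-1.169, 0.26, -0.138, 1.173, 0, 1.571], TCP at [0.205, -0.483, 0.245] pointing down, gripper open.
Joint ranges: [-2.78, 2.78], [-0.83, 1.72], [-1.28, 1.37], [-1.9, 2.12], [-1.57, 1.48], [-3.14, 3.14]. Speed limits (rad/s): [2.57, 2.57, 3.14, 3.14, 3.14, 3.14].

### API

Orientations are given as a unit quaternion [x, y, z, w].
In Python, from cell import ctrl gives the robot as it stands. Calls block until the motion is done:
- ctrl.movep(position, orientation): joint-space move of the TCP to a pose.
- ctrl.servo_line(position, ori=None, rate=0.15): straight line of the TCP; ori=None keeps the orientation; rate is the mean speed in m/s.
- ctrl.set_joints(angles): joint-space move.
- ctrl.move_gripper(opening, grasp_force=None): finger opening in m; grasp_force is the grip in N (None keeps the last); returns when the fingers have stopped.
- ctrl.sleep(seconds).
- ctrl.solve_ik(position, orientation): joint angles nearest the present ones, or None.
- ctrl.camera(name): name is "scene" or "top" or "wrist"; returns the picture (420x560x3 uint8, blue, green, red); there is no depth.
- ctrl.camera_info(name): a dict with "K" (3x3 intrinsics, pixels), "origin" and "rotation" of the camera in the world. Camera axes: x right, y down, z forward; pixel columns grow to the right and rows downward; lengths in m; the calibration is good to about 2 mm. The wrist camera is an equidistant fisheye: a pixel r from the principal point sees the ray r / f radians off the axis. A picture is of the moment at which its call begins: read the wrist's pose just before it. camera_info takes no time and is no camera call; for the wrist camera it gives the pose at the moment of the call.
A pose or a line that the arm cannot do raises ctrl.PlanningError and nothing moves.
- ctrl.hand_in(): hands the job in, once; it reports no verdict.
Readings, each from a call of its own:
- ctrl.current_time_s(): time.
- ctrl.current_q(): joint angles.
- ctrl.current_qd(): joint speeds.
- ctrl.current_effort(): joint torques, N m.
- ctrl.current_tcp_pos(): TCP position.
- ctrl.current_orientation(): TCP orientation.
- ctrl.current_force(): force on the tool from outside, world axes, zero at the start.
- ctrl.current_torque(): the same for the moment, N m.
- ctrl.current_grip_width(): finger opening in m.
Only numpy, scipy, OpenCV 4.12 (cv2) and the standard library are available. Lean on these libraries where they do the work, as an engineer would, in place of code of your own. Each camera call takes 0.05 s, during which the arm holds its last target.

## Working session

There is one attempt and no reset: what is moved stays moved. The work goes in short steps, each a Python script; the robot and the scene stay as the last script left them, time stands still between calls to the robot, and variables do not carry over. Pictures are saved under pics/ and viewed, and the job is handed in when it is done.

```bash
ls; mkdir -p pics; python3 - <<'E'
from cell import ctrl
import cv2
for n in("scene","top","wrist"):
    i=ctrl.camera_info(n);print(n,i)
    cv2.imwrite(f"pics/{n}0.png",ctrl.camera(n))
print(ctrl.current_time_s(),ctrl.current_orientation(),ctrl.finger_overhang)
E
```

```text
pics
scene {'K': array([[446.72854054,   0.        , 276.09535834],
       [  0.        , 446.72854054, 210.78361308],
       [  0.        ,   0.        ,   1.        ]]), 'origin': array([0.8951541 , 0.47361155, 0.83451071]), 'rotation': array([ 0.24934407,  0.91386012, -0.31072525, -0.07833925])}
top {'K': array([[517.19422195,   0.        , 271.38568869],
       [  0.        , 517.19422195, 210.43553966],
       [  0.        ,   0.        ,   1.        ]]), 'origin': array([ 0.55612959, -0.01186654,  1.19267917]), 'rotation': array([ 0.71308306, -0.70011375,  0.03281773, -0.01662211])}
wrist {'K': array([[325.1922621 ,   0.        , 281.15130944],
       [  0.        , 325.1922621 , 204.5302977 ],
       [  0.        ,   0.        ,   1.        ]]), 'origin': array([ 0.27315351, -0.45421437,  0.37441938]), 'rotation': array([ 0.82506472, -0.54571688, -0.08146912,  0.12175419])}
0.15 [ 9.79890991e-01  1.99532114e-01 -1.47005601e-04 -7.48106182e-04] 0.014
```

View pics/top0.png

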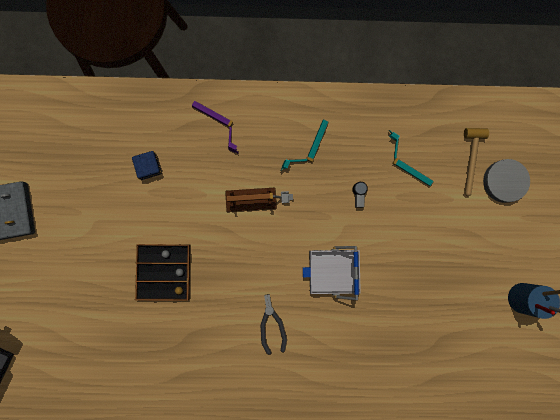

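View pics/scene0.png

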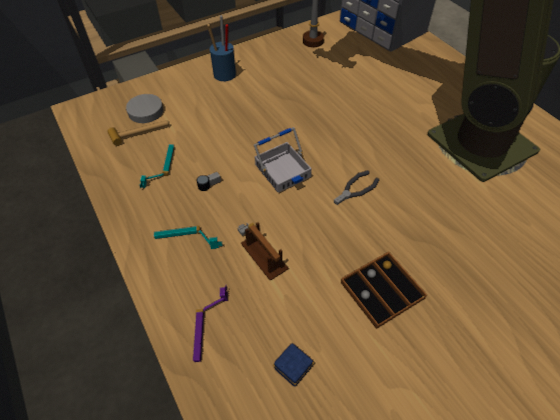

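View pics/wrist0.png

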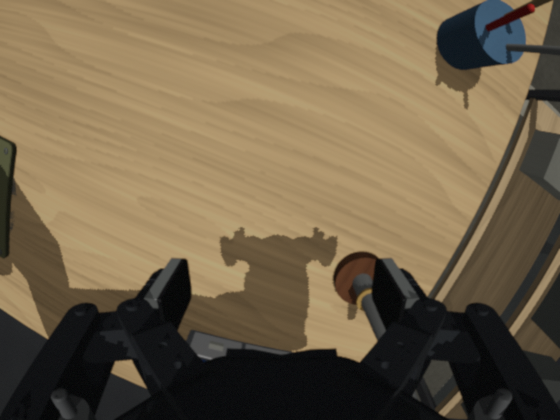

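```bash
python3 - <<'E'
import cv2,numpy as np
t=cv2.imread("pics/top0.png");s=cv2.imread("pics/scene0.png")
a=cv2.resize(t[230:315,125:205],None,fx=5,fy=5,interpolation=cv2.INTER_CUBIC)
b=cv2.resize(t[235:315,295:370],None,fx=5,fy=5,interpolation=cv2.INTER_CUBIC)
h=max(a.shape[0],b.shape[0]);a=cv2.copyMakeBorder(a,0,h-a.shape[0],0,0,0);b=cv2.copyMakeBorder(b,0,h-b.shape[0],0,0,0)
cv2.imwrite("pics/z1.png",np.hstack([a,b]))
c=cv2.resize(t[170:225,215:305],None,fx=8,fy=8,interpolation=cv2.INTER_CUBIC)
cv2.imwrite("pics/z2.png",c)
a=cv2.resize(s[245:330,335:430],None,fx=4,fy=4,interpolation=cv2.INTER_CUBIC)
b=cv2.resize(s[215:300,225:320],None,fx=4,fy=4,interpolation=cv2.INTER_CUBIC)
cv2.imwrite("pics/z3.png",np.hstack([a,b]))
b=cv2.resize(s[120:200,240:330],None,fx=6,fy=6,interpolation=cv2.INTER_CUBIC)
cv2.imwrite("pics/z4.png",b)
E
```

```text
(no output)
```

View pics/z1.png

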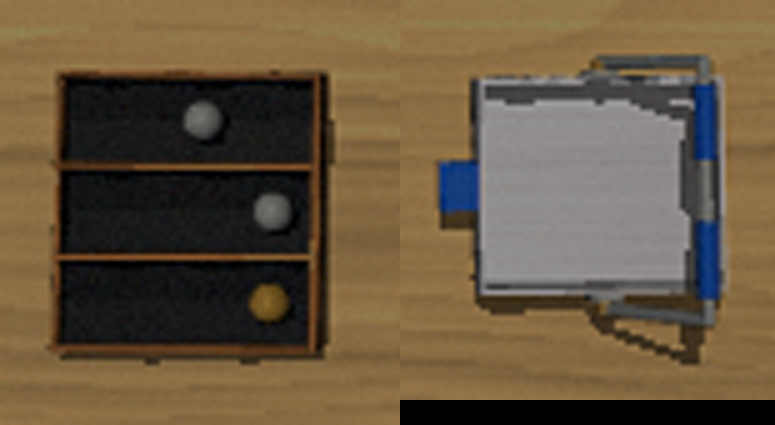

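View pics/z2.png

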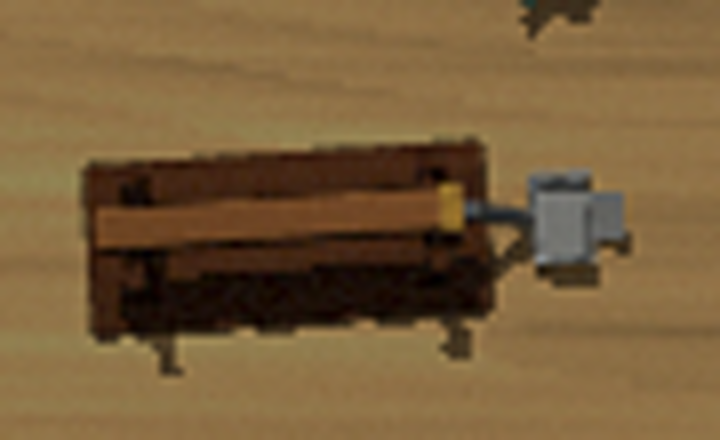

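View pics/z3.png

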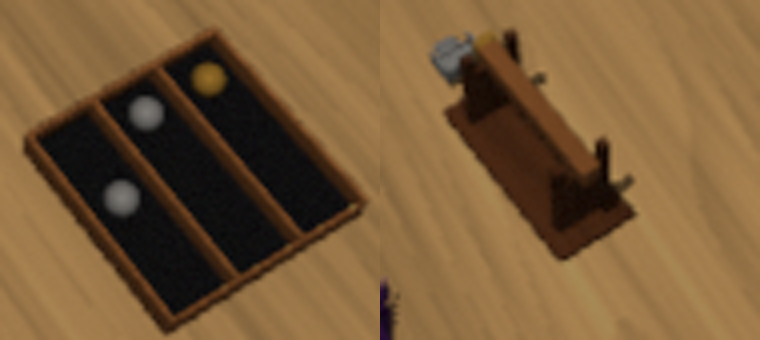

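View pics/z4.png

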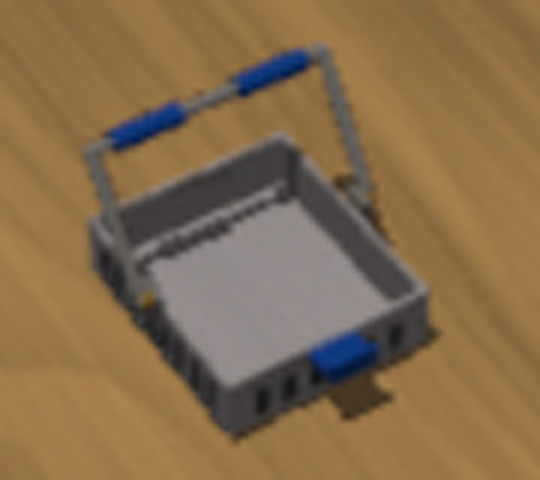

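```bash
cat > h.py <<'E'
import numpy as np,cv2
from scipy.spatial.transform import Rotation as R
def ray(info,px,fish=False):
    K=info["K"];px=np.atleast_2d(np.asarray(px,float))
    x=(px[:,0]-K[0,2])/K[0,0];y=(px[:,1]-K[1,2])/K[1,1]
    if fish:
        r=np.hypot(x,y);s=np.where(r>1e-9,np.sin(r)/np.maximum(r,1e-9),1)
        d=np.c_[x*s,y*s,np.cos(r)]
    else: d=np.c_[x,y,np.ones_like(x)]
    q=np.asarray(info["rotation"]);rot=R.from_quat(q) if q.size==4 else R.from_matrix(q)
    d=rot.apply(d);return np.asarray(info["origin"]),d/np.linalg.norm(d,axis=1)[:,None]
def onz(info,px,z,fish=False):
    o,d=ray(info,px,fish);t=(z-o[2])/d[:,2];return o+d*t[:,None]
def proj(info,P,fish=False):
    q=np.asarray(info["rotation"]);rot=R.from_quat(q) if q.size==4 else R.from_matrix(q)
    c=rot.inv().apply(np.atleast_2d(P)-info["origin"]);K=info["K"]
    if fish:
        h=np.hypot(c[:,0],c[:,1]);r=np.arctan2(h,c[:,2]);u=c[:,:2]/np.maximum(h,1e-9)[:,None]*r[:,None]
    else:u=c[:,:2]/c[:,2:]
    return u*K[0,0]+K[:2,2]
E
python3 - <<'E'
from h import *
from cell import ctrl
T=ctrl.camera_info("top")
np.set_printoptions(precision=4,suppress=True)
# zoom z1: tray crop origin (125,230) x5 ; basket (295,235); z2 (215,170) x8
f=lambda p,o,k:(np.array(p,float)+.5)/k+np.array(o)-.5
print("tray rim TL TR BR BL",onz(T,f([[58,73],[325,73],[318,354],[53,350]],(125,230),5),.018))
print("beads",onz(T,f([[203,120],[273,212],[269,302]],(125,230),5),.013))
b=lambda p:(np.array(p,float)-[400,0]+.5)/5+np.array((295,235))-.5
print("basket rim",onz(T,b([[475,80],[720,77],[718,292],[476,298]]),.036))
print("catch",onz(T,b([[440,162],[440,210],[478,162],[478,212]]),.042))
print("handle ends",onz(T,f([[95,228],[463,203]],(215,170),8),.066))
print("base",onz(T,f([[83,165],[480,142],[493,315],[90,337]],(215,170),8),.006))
print("pocket edge mid",onz(T,f([[625,217]],(215,170),8),.0065))
# IK tests
def q(yaw,pitch): # scoop x dir yaw, nose-down pitch; tool z down, tool y = scoop y
    Rs=R.from_euler('ZY',[yaw,pitch]); return (Rs*R.from_euler('x',np.pi)).as_quat()
for p,n in (((.58,.06,.06),0),((.43,.30,.06),0),((.43,-.05,.2),0),((.43,-.07,.2),.9)):
  for e in(0,np.pi):
    Q=(R.from_quat(q(-np.pi/2,n))*R.from_euler('z',e)).as_quat()
    print(p,n,e,ctrl.solve_ik(p,Q))
E
```

```text
tray rim TL TR BR BL [[0.5566 0.2652 0.018 ]
 [0.5587 0.1453 0.018 ]
 [0.433  0.1449 0.018 ]
 [0.433  0.263  0.018 ]]
beads [[0.5365 0.2004 0.013 ]
 [0.4956 0.1676 0.013 ]
 [0.4553 0.1682 0.013 ]]
basket rim [[ 0.5491 -0.1246  0.036 ]
 [ 0.5523 -0.2346  0.036 ]
 [ 0.4569 -0.2342  0.036 ]
 [ 0.4526 -0.1263  0.036 ]]
catch [[ 0.5126 -0.109   0.042 ]
 [ 0.4915 -0.1092  0.042 ]
 [ 0.5129 -0.1258  0.042 ]
 [ 0.4909 -0.1261  0.042 ]]
handle ends [[ 0.6605  0.0616  0.066 ]
 [ 0.6693 -0.0387  0.066 ]]
base [[ 0.6842  0.0694  0.006 ]
 [ 0.6932 -0.0447  0.006 ]
 [ 0.6432 -0.0493  0.006 ]
 [ 0.6346  0.0662  0.006 ]]
pocket edge mid [[ 0.6722 -0.0869  0.0065]]
(0.58, 0.06, 0.06) 0 0 [ 0.1031  0.4922 -0.2957  0.7829  0.     -1.4677]
(0.58, 0.06, 0.06) 0 3.141592653589793 [ 0.1031  0.4922 -0.2957  0.7829  0.      1.6739]
(0.43, 0.3, 0.06) 0 0 [ 0.6092  0.4087 -0.4463  0.7158  0.     -0.9616]
(0.43, 0.3, 0.06) 0 3.141592653589793 [ 0.6092  0.4087 -0.4463  0.7158  0.      2.18  ]
(0.43, -0.05, 0.2) 0 0 [-0.1158  0.1302 -0.4288  1.0117  0.     -1.6866]
(0.43, -0.05, 0.2) 0 3.141592653589793 [-0.1158  0.1302 -0.4288  1.0117  0.      1.455 ]
(0.43, -0.07, 0.2) 0.9 0 [-0.6247  0.5187 -0.2447  1.4425  0.6885 -2.4301]
(0.43, -0.07, 0.2) 0.9 3.141592653589793 [-0.6247  0.5187 -0.2447  1.4425  0.6885  0.7115]
```

```bash
cat >> h.py <<'E'
def quat(yaw,pitch=0.,roll=0.): # scoop frame -> tool ; tool x = scoop x, z down
    return (R.from_euler('ZYX',[yaw,pitch,roll])*R.from_euler('x',np.pi)).as_quat()
E
python3 - <<'E'
from h import *
from cell import ctrl
np.set_printoptions(precision=4,suppress=True)
i=ctrl.camera_info("wrist");Rt=R.from_quat(ctrl.current_orientation())
print(Rt.inv().apply(i["origin"]-ctrl.current_tcp_pos()),Rt.inv().apply(R.from_quat(i["rotation"]).apply(np.eye(3))))
import json
D={}
for k,p in enumerate([(.53,.27,.27),(.58,.04,.27)]):
    ctrl.movep(p,quat(-np.pi/2))
    i=ctrl.camera_info("wrist");im=ctrl.camera("wrist")
    cv2.imwrite(f"pics/w{k+1}.png",im);D[k+1]={a:np.asarray(b).tolist() for a,b in i.items()}
json.dump(D,open("w.json","w"))
print(ctrl.current_time_s(),ctrl.current_force())
E
```

```text
[ 0.0738  0.0002 -0.1299] [[ 0.0001  1.     -0.0002]
 [-0.9571  0.     -0.2898]
 [-0.2898  0.0002  0.9571]]
4.0667 [0.2342 0.1166 0.9454]
```

```bash
ls pics
```

```text
scene0.png
top0.png
w1.png
w2.png
wrist0.png
z1.png
z2.png
z3.png
z4.png
```

View pics/w1.png

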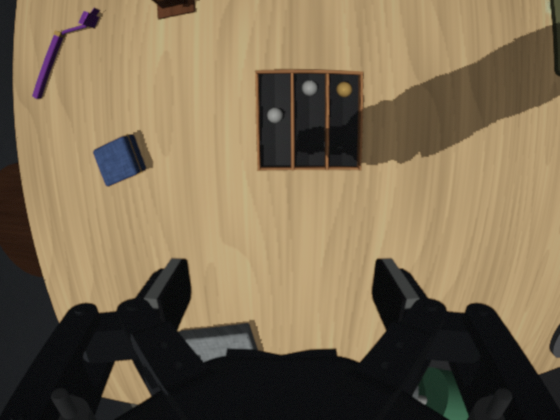

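View pics/w2.png

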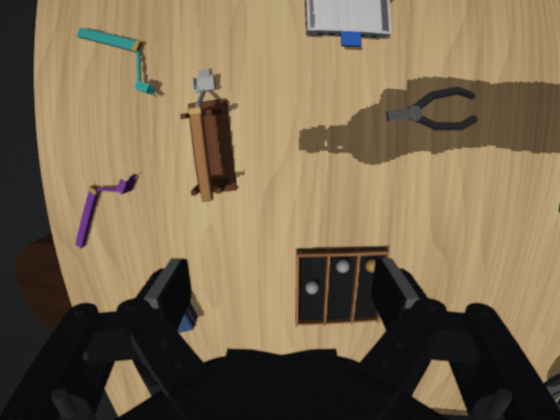

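```bash
python3 - <<'E'
from h import *
import json
D=json.load(open("w.json"));np.set_printoptions(precision=4,suppress=True)
a=cv2.imread("pics/w1.png");b=cv2.imread("pics/w2.png")
z=cv2.resize(a[60:180,240:380],None,fx=5,fy=5,interpolation=cv2.INTER_CUBIC);cv2.imwrite("pics/z5.png",z)
z=cv2.resize(b[55:215,165:255],None,fx=3.7,fy=3.7,interpolation=cv2.INTER_CUBIC);
z2=cv2.resize(b[0:60,290:405],None,fx=3.7,fy=3.7,interpolation=cv2.INTER_CUBIC);z2=cv2.copyMakeBorder(z2,0,z.shape[0]-z2.shape[0],0,0,0)
cv2.imwrite("pics/z6.png",np.hstack([z,z2]))
E
```

```text
(no output)
```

View pics/z5.png

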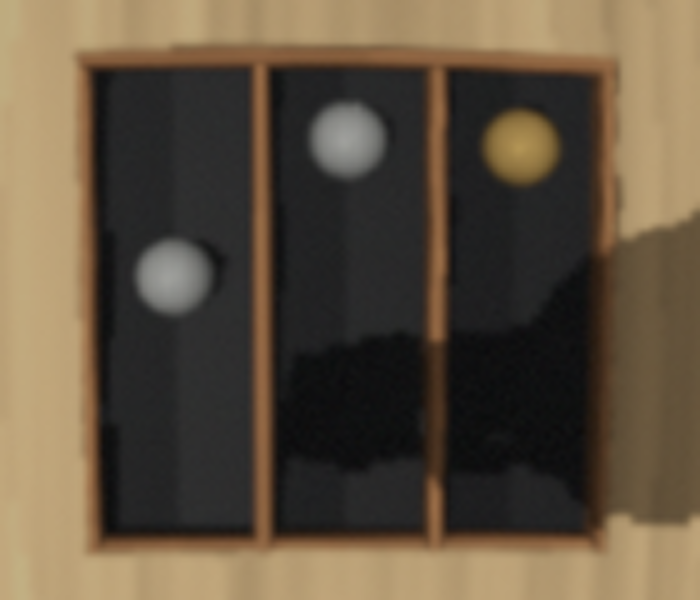

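View pics/z6.png

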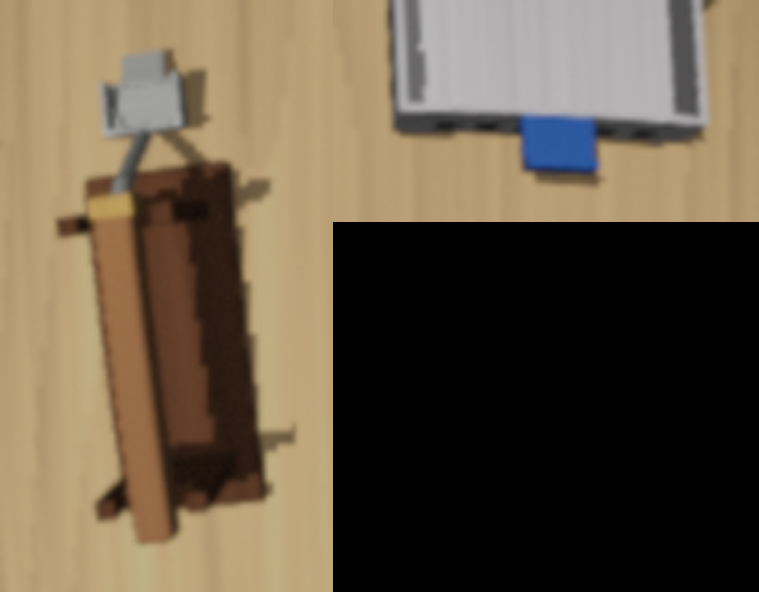

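```bash
python3 - <<'E'
from h import *
import json
D=json.load(open("w.json"));np.set_printoptions(precision=4,suppress=True)
g=lambda p,o,k:(np.array(p,float)+.5)/k+np.array(o)-.5
A=D["1"];B=D["2"];F=True
o=(240,60)
print("beads",onz(A,g([[174,276],[347,140],[521,147]],o,5),.013,F))
print("crease l1 top/bot",onz(A,g([[177,72],[177,525],[347,300],[347,525]],o,5),.004,F))
print("walls1 (z18) top,bot",onz(A,g([[261,68],[263,535],[437,70],[435,535]],o,5),.018,F))
print("bar inner z19 / endwall inner z14",onz(A,g([[180,67],[347,67],[520,72]],o,5),.019,F),onz(A,g([[180,534],[350,534]],o,5),.014,F))
print("bar outer",onz(A,g([[350,50]],o,5),.019,F))
o=(165,55);k=3.7
print("handle TL TR BL BR z66",onz(B,g([[88,200],[133,196],[137,541],[172,535]],o,k),.066,F))
print("pocket cheeks front, tongue mid",onz(B,g([[103,86],[184,72]],o,k),.017,F),onz(B,g([[144,52]],o,k),.0065,F))
p=lambda q:g(np.array(q)-[333,0],(290,0),3.7)
print("rim front corners",onz(B,p([[395,115],[705,125]]),.036,F),"catch",onz(B,p([[523,168],[596,172]]),.042,F))
E
```

```text
Traceback (most recent call last):
  File "h.py", line 13, in onz
    o,d=ray(info,px,fish);t=(z-o[2])/d[:,2];return o+d*t[:,None]
        ~~~^^^^^^^^^^^^^^
  File "h.py", line 5, in ray
    x=(px[:,0]-K[0,2])/K[0,0];y=(px[:,1]-K[1,2])/K[1,1]
               ~^^^^^
TypeError: list indices must be integers or slices, not tuple
```

```bash
sed -i 's/K=info\["K"\]/K=np.asarray(info["K"])/' h.py; python3 - <<'E'
from h import *
import json
D=json.load(open("w.json"));np.set_printoptions(precision=4,suppress=True)
g=lambda p,o,k:(np.array(p,float)+.5)/k+np.array(o)-.5
A=D["1"];B=D["2"];F=True
o=(240,60)
print("beads",onz(A,g([[174,276],[347,140],[521,147]],o,5),.013,F))
print("crease l1 top/bot",onz(A,g([[177,72],[177,525],[347,300],[347,525]],o,5),.004,F))
print("walls1 (z18) top,bot",onz(A,g([[261,68],[263,535],[437,70],[435,535]],o,5),.018,F))
print("bar inner z19 / endwall inner z14",onz(A,g([[180,67],[347,67],[520,72]],o,5),.019,F),onz(A,g([[180,534],[350,534]],o,5),.014,F))
print("bar outer",onz(A,g([[350,50]],o,5),.019,F))
o=(165,55);k=3.7
print("handle TL TR BL BR z66",onz(B,g([[88,200],[133,196],[137,541],[172,535]],o,k),.066,F))
print("pocket cheeks front, tongue mid",onz(B,g([[103,86],[184,72]],o,k),.017,F),onz(B,g([[144,52]],o,k),.0065,F))
p=lambda q:g(np.array(q)-[333,0],(290,0),3.7)
print("rim front corners",onz(B,p([[395,115],[705,125]]),.036,F),"catch",onz(B,p([[523,168],[596,172]]),.042,F))
E
```

```text
beads [[0.5381 0.2019 0.013 ]
 [0.4975 0.1692 0.013 ]
 [0.4561 0.1696 0.013 ]]
crease l1 top/bot [[0.5374 0.1522 0.004 ]
 [0.5378 0.2633 0.004 ]
 [0.4965 0.2077 0.004 ]
 [0.4958 0.2633 0.004 ]]
walls1 (z18) top,bot [[0.5178 0.1528 0.018 ]
 [0.517  0.2634 0.018 ]
 [0.477  0.1524 0.018 ]
 [0.4758 0.2632 0.018 ]]
bar inner z19 / endwall inner z14 [[0.5364 0.1527 0.019 ]
 [0.4981 0.1524 0.019 ]
 [0.4576 0.1521 0.019 ]] [[0.5369 0.2638 0.014 ]
 [0.4959 0.2638 0.014 ]]
bar outer [[0.4974 0.1483 0.019 ]]
handle TL TR BL BR z66 [[ 0.6763 -0.0363  0.066 ]
 [ 0.6631 -0.0368  0.066 ]
 [ 0.6666  0.0635  0.066 ]
 [ 0.6558  0.0617  0.066 ]]
pocket cheeks front, tongue mid [[ 0.6847 -0.0738  0.017 ]
 [ 0.658  -0.0767  0.017 ]] [[ 0.6735 -0.0854  0.0065]]
rim front corners [[ 0.5522 -0.1231  0.036 ]
 [ 0.4557 -0.127   0.036 ]] catch [[ 0.5148 -0.1066  0.042 ]
 [ 0.4925 -0.107   0.042 ]]
```

```bash
cat >> h.py <<'E'
YS=-np.pi/2+np.radians(4.9); GR=np.array([.6654,.0103,.054])
YT=-np.pi/2+np.radians(.4); T0=np.array([.4967,.2065,0.])
# scoop origin (world) and yaw/pitch -> TCP ; TCP in scoop frame = (-83,0,48)mm
GS=np.array([-.083,0,.048])
def tcp(o,yaw,pitch=0.): return np.asarray(o)+R.from_euler('ZY',[yaw,pitch]).apply(GS)
def tray(x,y,z=0.): return T0+R.from_euler('z',YT).apply([x,y,z])
E
python3 - <<'E'
from h import *
from cell import ctrl
np.set_printoptions(precision=4,suppress=True)
ctrl.move_gripper(.045,60)
ctrl.movep(GR+[0,0,.07],quat(YS))
print(ctrl.current_force(),ctrl.current_torque())
ctrl.servo_line(GR,rate=.12)
ctrl.move_gripper(0.0,60)
print(ctrl.current_grip_width(),ctrl.current_force())
ctrl.servo_line(GR+[0,0,.1],rate=.12)
ctrl.sleep(.2)
print(ctrl.current_force(),ctrl.current_torque(),ctrl.current_grip_width(),ctrl.current_time_s())
cv2.imwrite("pics/w3.png",ctrl.camera("wrist"));cv2.imwrite("pics/s3.png",ctrl.camera("scene"))
E
```

```text
[-0.7686  0.0731  1.1839] [ 0.0526 -0.0239 -0.0222]
0.010916744710875783 [-0.6111 -0.1943  6.1323]
[ 0.0917 -0.4214 -0.7095] [ 0.0028  0.0449 -0.0093] 0.01112190893325445 7.5833
```

View pics/w3.png

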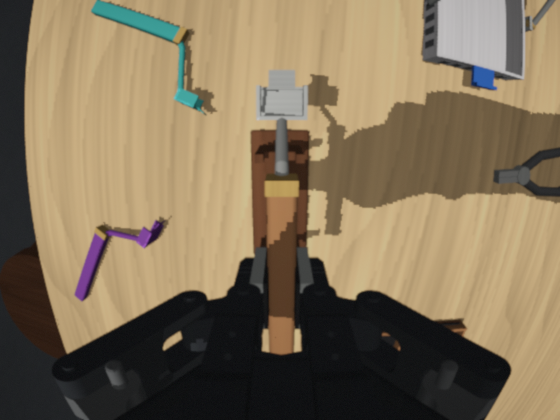

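View pics/s3.png

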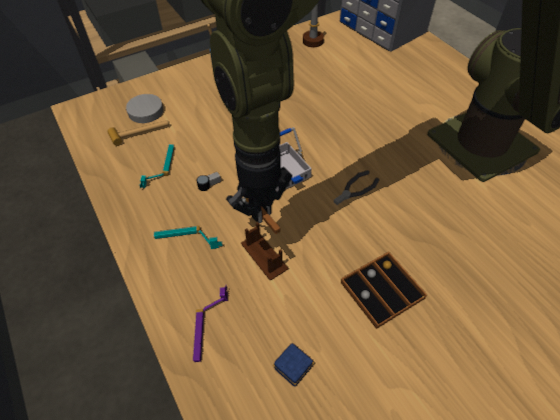

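```bash
python3 - <<'E'
from h import *
from cell import ctrl
np.set_printoptions(precision=1,suppress=True)
i=ctrl.camera_info("wrist");p=ctrl.current_tcp_pos();Rs=R.from_quat(ctrl.current_orientation())*R.from_euler('x',np.pi)
o=p-Rs.apply(GS)
for n,v in dict(edgeL=(15,7,.5),edgeR=(15,-7,.5),chL=(6,13,11),chR=(6,-13,11),chbL=(-12,13,11),chbR=(-12,-13,11),colL=(-35,6,60),colR=(-35,-6,60)).items():
    print(n,proj(i,o+Rs.apply(np.array(v)/1000),True))
im=cv2.imread("pics/w3.png");cv2.imwrite("pics/z7.png",cv2.resize(im[60:205,240:325],None,fx=4,fy=4,interpolation=cv2.INTER_CUBIC))
E
```

```text
edgeL [[268.1  65.3]]
edgeR [[294.4  65.3]]
chL [[255.5  80. ]]
chR [[307.1  80.1]]
chbL [[255.7 115. ]]
chbR [[306.9 115. ]]
colL [[265.3 179.4]]
colR [[297.6 179.4]]
```

View pics/z7.png

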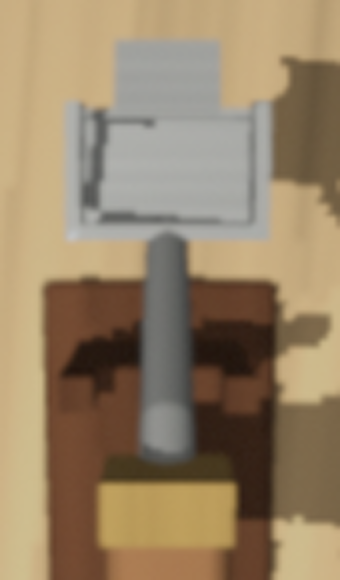

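```bash
cat >> h.py <<'E'
def descend(ctrl,x,y,z0=.012,zmin=.001,thr=1.0,step=.0006):
    """lower level scoop at tray (x,y) until contact; returns origin z"""
    ctrl.servo_line(tcp(tray(x,y,z0),YT),rate=.1)
    ctrl.sleep(.15)
    f0=ctrl.current_force(); z=z0
    while z>zmin:
        z-=step; ctrl.servo_line(tcp(tray(x,y,z),YT),rate=.03)
        f=ctrl.current_force()-f0
        if f[2]>thr: break
    return z,f0,f
E
python3 - <<'E'
from h import *
from cell import ctrl
np.set_printoptions(precision=3,suppress=True)
X,Y=-.030,.041
ctrl.movep(tcp(tray(X,Y,.055),YT),quat(YT))
print(descend(ctrl,X,Y),ctrl.current_time_s())
cv2.imwrite("pics/w4.png",ctrl.camera("wrist"));cv2.imwrite("pics/s4.png",ctrl.camera("scene"))
E
```

```text
(0.009600000000000001, array([ 0.132,  0.272, -1.291]), array([-0.615, -0.562,  1.565])) 10.7
```

View pics/w4.png

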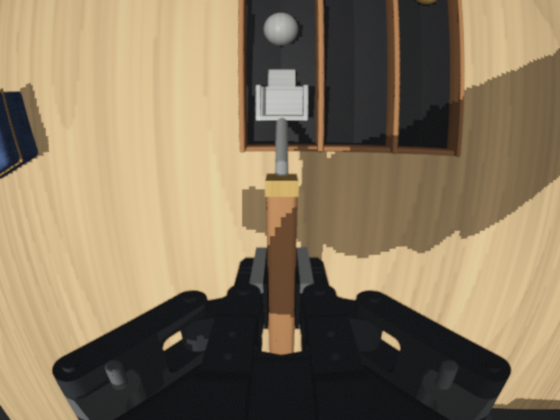

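View pics/s4.png

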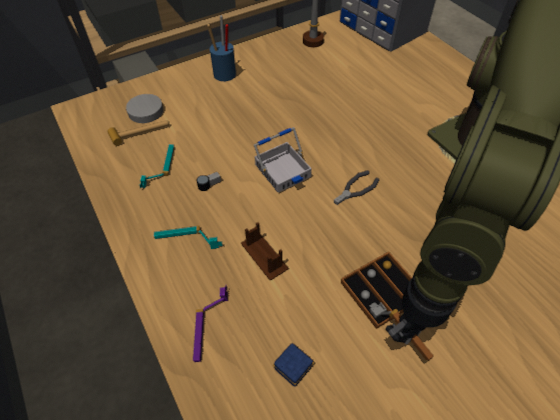

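```bash
python3 - <<'E'
from h import *
from cell import ctrl
np.set_printoptions(precision=2,suppress=True)
X,Y=-.030,.041
F=lambda:np.mean([(ctrl.sleep(.02),ctrl.current_force())[1] for _ in range(4)],0)
print(F(),F())
z=.0096
while z>.001:
    z-=.0008
    ctrl.servo_line(tcp(tray(X,Y,z),YT),rate=.03);f=F();print(round(z,4),f)
    if f[2]>.8:break
print(ctrl.current_time_s())
E
```

```text
[ 0.15 -0.12 -0.61] [-0.12  0.07 -0.69]
0.0088 [ 0.07  0.24 -0.53]
0.008 [-0.1  -0.4  -0.93]
0.0072 [ 0.18 -0.04 -0.71]
0.0064 [-0.14  0.02 -0.9 ]
0.0056 [-0.3   0.29 -0.59]
0.0048 [0.14 0.61 0.57]
0.004 [-0.84  1.37  2.92]
13.15
```

```bash
python3 - <<'E'
from h import *
from cell import ctrl
np.set_printoptions(precision=2,suppress=True)
X,Y=-.030,.041;P=.02;Z=.0045
F=lambda:np.mean([(ctrl.sleep(.02),ctrl.current_force())[1] for _ in range(2)],0)
q=quat(YT,P)
ctrl.servo_line(tcp(tray(X,Y,Z),YT,P),q,rate=.03);print(F())
ctrl.servo_line(tcp(tray(.018,Y,Z),YT,P),q,rate=.05);print(F())
cv2.imwrite("pics/w5.png",ctrl.camera("wrist"))
for x in np.arange(.021,.0455,.003):
    ctrl.servo_line(tcp(tray(x,Y,Z),YT,P),q,rate=.03);f=F();print(round(x,4),f)
    if f[1]>5: break
cv2.imwrite("pics/w6.png",ctrl.camera("wrist"))
print(ctrl.current_time_s())
a=cv2.imread("pics/w5.png")[0:200,180:400];b=cv2.imread("pics/w6.png")[0:200,180:400]
cv2.imwrite("pics/z8.png",cv2.resize(np.hstack([a,b]),None,fx=1.8,fy=1.8))
E
```

```text
[-0.02  0.42  2.33]
[ 0.14 -0.91  2.25]
0.021 [-0.15  0.99  2.86]
0.024 [0.26 0.94 2.63]
0.027 [0.59 0.28 2.59]
0.03 [-0.26  0.94  2.68]
0.033 [-0.07  0.78  2.9 ]
0.036 [-0.26  1.54  2.54]
0.039 [-0.    1.4   2.54]
0.042 [0.03 1.05 3.11]
0.045 [ 0.69 -0.12  1.51]
17.225
```

View pics/z8.png

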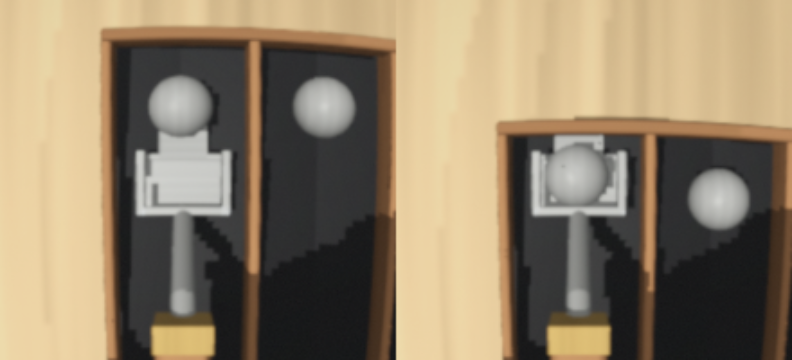

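```bash
cat >> h.py <<'E'
YB=-np.pi/2+np.radians(1.9); B0=np.array([.504,-.1805,0.])
def bsk(x,y,z=0.): return B0+R.from_euler('z',YB).apply([x,y,z])
DX=-.022
E
python3 - <<'E'
from h import *
from cell import ctrl
np.set_printoptions(precision=3,suppress=True)
for P in (0,.35,.7,1.02):print(ctrl.solve_ik(tcp(bsk(DX,0,.06-.018*P),YB,P),quat(YB,P)))
Y=.041;z=.0052
ctrl.servo_line(tcp(tray(.040,Y,z),YT,0),quat(YT),rate=.03)
ctrl.servo_line(tcp(tray(.037,Y,.06),YT,0),quat(YT),rate=.08)
cv2.imwrite("pics/w7.png",ctrl.camera("wrist"))
print(ctrl.current_time_s())
E
```

```text
[-0.15   0.329 -0.424  0.818  0.    -1.754]
[-0.381  0.413 -0.29   1.014  0.319 -2.008]
[-0.566  0.603 -0.103  1.308  0.561 -2.3  ]
[-0.684  0.841  0.1    1.649  0.698 -2.601]
18.4583
```

View pics/w7.png

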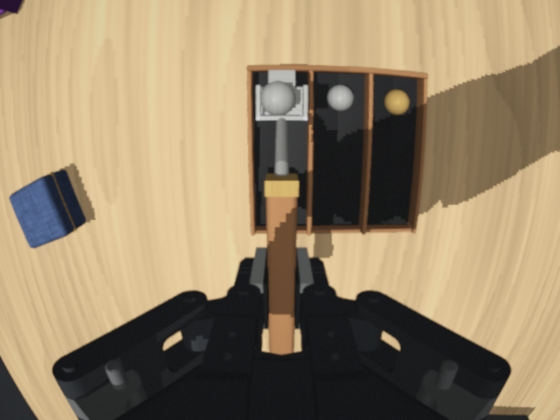

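```bash
cat >> h.py <<'E'
def to_basket(ctrl):
    ctrl.servo_line(tcp(bsk(DX-.02,0,.075),YB),quat(YB),rate=.22)
    ctrl.servo_line(tcp(bsk(DX,0,.06),YB),quat(YB),rate=.1)
def dump(ctrl):
    for P in (.34,.68,1.02):
        ctrl.servo_line(tcp(bsk(DX,0,.06-.018*P),YB,P),quat(YB,P),rate=.10)
    ctrl.sleep(.4)
def undump(ctrl):
    for P,z in ((.6,.06),(0,.085)):
        ctrl.servo_line(tcp(bsk(DX-.005,0,z),YB,P),quat(YB,P),rate=.2)
E
python3 - <<'E'
from h import *
from cell import ctrl
to_basket(ctrl)
cv2.imwrite("pics/w8.png",ctrl.camera("wrist"));cv2.imwrite("pics/s8.png",ctrl.camera("scene"))
print(ctrl.current_time_s())
E
```

```text
20.525
```

View pics/w8.png

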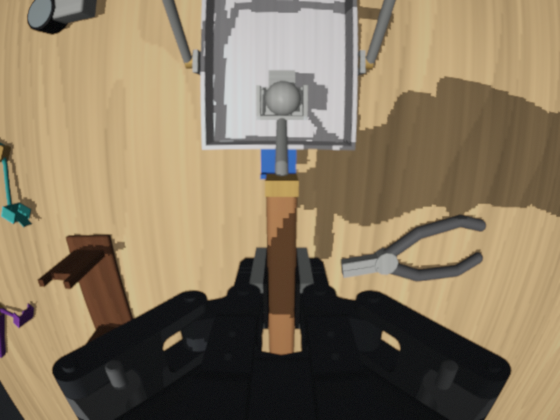

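View pics/s8.png

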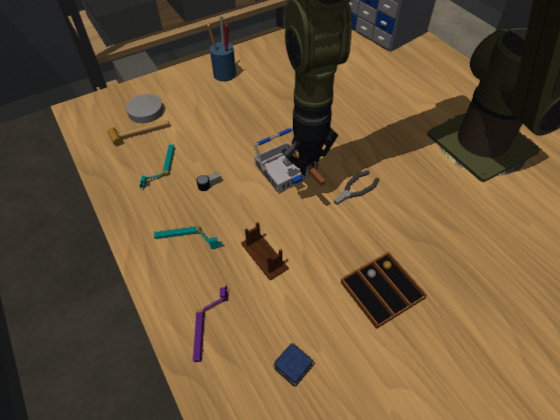

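```bash
python3 - <<'E'
from h import *
from cell import ctrl
dump(ctrl)
print(ctrl.current_force())
cv2.imwrite("pics/w9.png",ctrl.camera("wrist"));
undump(ctrl)
cv2.imwrite("pics/w10.png",ctrl.camera("wrist"));print(ctrl.current_time_s())
a=cv2.imread("pics/w9.png")[0:300];b=cv2.imread("pics/w10.png")[0:300]
cv2.imwrite("pics/z9.png",cv2.resize(np.vstack([a,b]),None,fx=.95,fy=.95))
E
```

```text
[-0.19281663 -0.00682627 -0.87695432]
23.8167
```

View pics/z9.png

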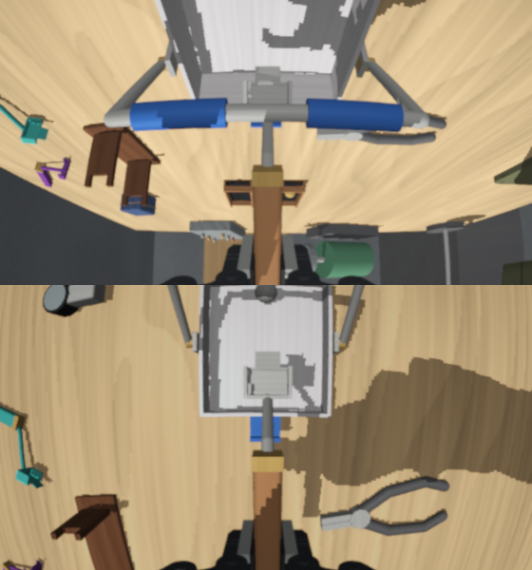

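```bash
python3 - <<'E'
from h import *
from cell import ctrl
np.set_printoptions(precision=2,suppress=True)
X,Y=-.003,.0;P=.02;Z=.0045;q=quat(YT,P)
F=lambda:np.mean([(ctrl.sleep(.02),ctrl.current_force())[1] for _ in range(2)],0)
ctrl.servo_line(tcp(tray(X-.01,Y,.06),YT),quat(YT),rate=.25)
ctrl.servo_line(tcp(tray(X,Y,.012),YT,P),q,rate=.1)
ctrl.servo_line(tcp(tray(X,Y,Z),YT,P),q,rate=.03);print(F())
cv2.imwrite("pics/w11.png",ctrl.camera("wrist"))
ctrl.servo_line(tcp(tray(.021,Y,Z),YT,P),q,rate=.05);print(F())
for x in np.arange(.024,.0455,.003):
    ctrl.servo_line(tcp(tray(x,Y,Z),YT,P),q,rate=.03);f=F();print(round(x,4),f)
    if f[1]>5: break
cv2.imwrite("pics/w12.png",ctrl.camera("wrist"))
print(ctrl.current_time_s())
a=cv2.imread("pics/w11.png")[0:200,180:400];b=cv2.imread("pics/w12.png")[0:200,180:400]
cv2.imwrite("pics/z10.png",cv2.resize(np.hstack([a,b]),None,fx=1.8,fy=1.8))
E
```

```text
[0.94 0.87 1.71]
[ 0.05 -1.63  2.04]
0.024 [ 0.27 -0.21  1.29]
0.027 [0.66 1.03 2.62]
0.03 [0.62 1.51 2.08]
0.033 [0.66 0.88 2.24]
0.036 [0.52 1.07 2.18]
0.039 [0.68 0.9  2.45]
0.042 [0.35 0.74 2.85]
0.045 [ 0.25 -0.83  1.92]
29.55
```

View pics/z10.png

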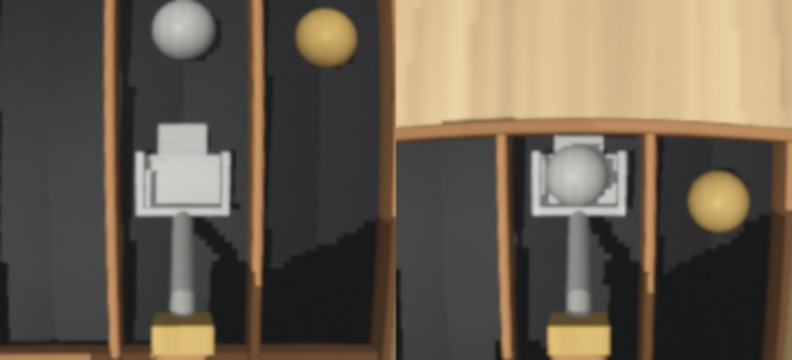

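```bash
python3 - <<'E'
from h import *
from cell import ctrl
ctrl.servo_line(tcp(tray(.040,0,.0052),YT,0),quat(YT),rate=.03)
ctrl.servo_line(tcp(tray(.037,0,.06),YT,0),quat(YT),rate=.08)
to_basket(ctrl)
cv2.imwrite("pics/w13.png",ctrl.camera("wrist"))
dump(ctrl); undump(ctrl)
cv2.imwrite("pics/w14.png",ctrl.camera("wrist"));print(ctrl.current_time_s())
a=cv2.imread("pics/w13.png")[0:300];b=cv2.imread("pics/w14.png")[0:300]
cv2.imwrite("pics/z11.png",cv2.resize(np.vstack([a,b]),None,fx=.95,fy=.95))
E
```

```text
35.975
```

View pics/z11.png

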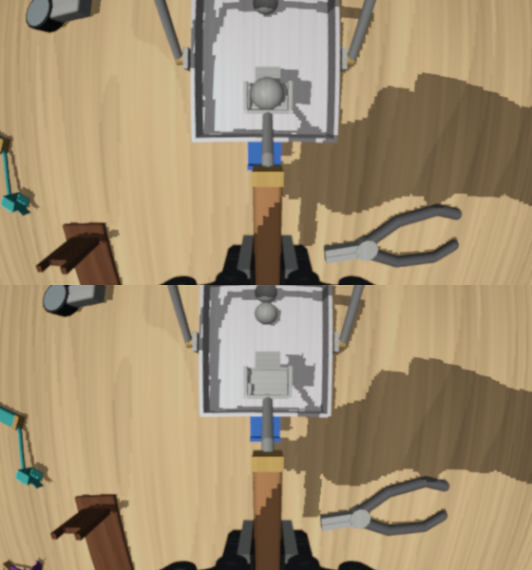

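```bash
python3 - <<'E'
from h import *
from cell import ctrl
np.set_printoptions(precision=3,suppress=True)
ctrl.servo_line(GR+[0,0,.08],quat(YS),rate=.22)
cv2.imwrite("pics/w15.png",ctrl.camera("wrist"))
ctrl.servo_line(GR+[0,0,.012],quat(YS),rate=.1)
ctrl.sleep(.1);print(ctrl.current_force())
ctrl.servo_line(GR+[0,0,.0],quat(YS),rate=.03)
ctrl.sleep(.1);print(ctrl.current_force())
cv2.imwrite("pics/w16.png",ctrl.camera("wrist"));print(ctrl.current_time_s())
a=cv2.imread("pics/w15.png")[0:300];b=cv2.imread("pics/w16.png")[0:300]
cv2.imwrite("pics/z12.png",cv2.resize(np.vstack([a,b]),None,fx=.95,fy=.95))
E
```

```text
[ 0.394 -0.534 -0.965]
[-1.537 -0.155  7.533]
38.6417
```

View pics/z12.png

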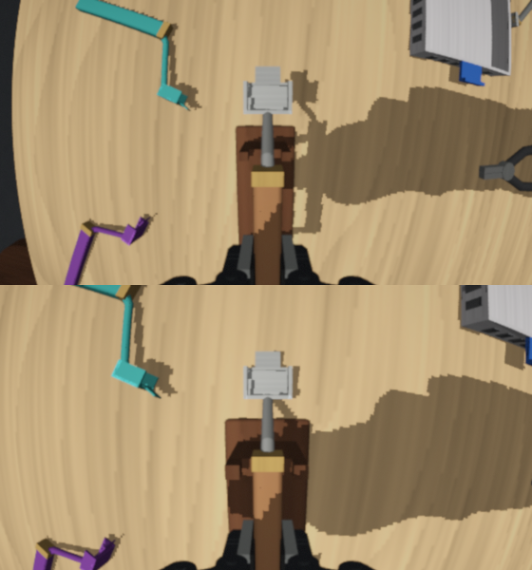

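```bash
python3 - <<'E'
from h import *
from cell import ctrl
np.set_printoptions(precision=4,suppress=True)
o1,d1=ray(ctrl.camera_info("top"),[355.6,272.6]);o2,d2=ray(ctrl.camera_info("scene"),[274.9,136.1])
d1=d1[0];d2=d2[0];A=np.c_[d1,-d2];t=np.linalg.lstsq(A,o2-o1,rcond=None)[0]
a,b=o1+d1*t[0],o2+d2*t[1];m=(a+b)/2
l=R.from_euler('z',YB).inv().apply(m-B0);print(a,b,l,np.degrees(np.arctan2(l[2]-.04,-l[0])))
ctrl.move_gripper(.045)
ctrl.servo_line(GR+[0,0,.09],rate=.15)
cv2.imwrite("pics/w17.png",ctrl.camera("wrist"));cv2.imwrite("pics/s17.png",ctrl.camera("scene"))
Q=(R.from_quat(quat(YB))*R.from_euler('z',np.pi)).as_quat()
for p in((.07,.18),(.07,.10),(-.02,.1),(-.064,.06)):print(ctrl.solve_ik(bsk(p[0],0,p[1]),Q))
print(ctrl.current_time_s())
E
```

```text
[ 0.5045 -0.2179  0.0905] [ 0.5046 -0.218   0.0905] [ 0.0375 -0.0007  0.0905] 126.55520354876352
[-0.4594  0.3618 -0.1643  1.0447  0.      1.0783]
[-0.4594  0.4253 -0.2907  0.8548  0.      1.0783]
[-0.3087  0.3705 -0.3825  0.8179  0.      1.2289]
[-0.2282  0.3959 -0.4686  0.7063  0.      1.3095]
39.9167
```

View pics/w17.png

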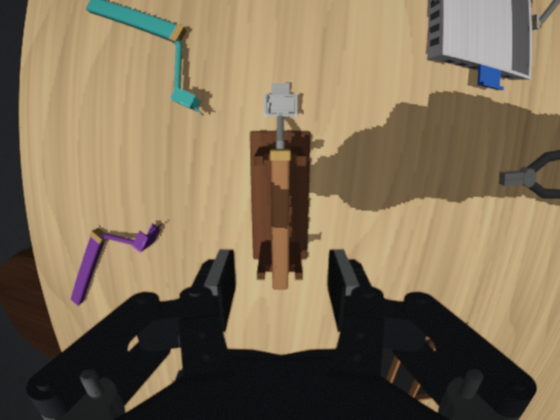

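View pics/s17.png

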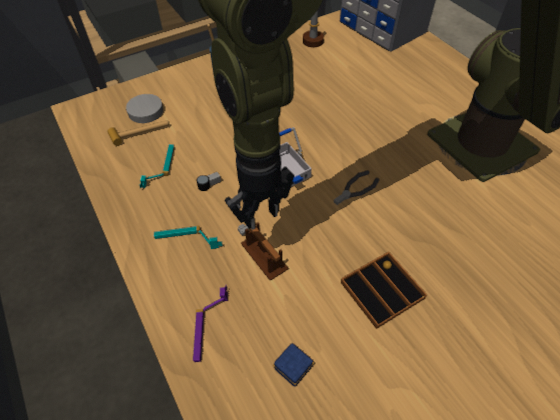

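```bash
python3 - <<'E'
from h import *
from cell import ctrl
np.set_printoptions(precision=2,suppress=True)
Q=(R.from_quat(quat(YB))*R.from_euler('z',np.pi)).as_quat()
ctrl.servo_line(GR+[0,0,.14],rate=.25)
ctrl.move_gripper(0.0)
ctrl.movep(bsk(.072,0,.18),Q)
ctrl.servo_line(bsk(.072,0,.098),rate=.12)
ctrl.sleep(.1);f0=ctrl.current_force();print(f0)
cv2.imwrite("pics/w18.png",ctrl.camera("wrist"))
for x in (.05,.03,.01,-.01,-.025):
    ctrl.servo_line(bsk(x,0,.098),rate=.08);print(x,ctrl.current_force()-f0)
cv2.imwrite("pics/w19.png",ctrl.camera("wrist"));cv2.imwrite("pics/s19.png",ctrl.camera("scene"))
print(ctrl.current_time_s(),ctrl.current_grip_width())
a=cv2.imread("pics/w18.png")[0:300];b=cv2.imread("pics/w19.png")[0:300]
cv2.imwrite("pics/z13.png",cv2.resize(np.vstack([a,b]),None,fx=.95,fy=.95))
E
```

```text
[-0.5   0.97  0.46]
0.05 [ 0.76 -1.24 -0.27]
0.03 [ 0.61 -0.75 -0.49]
0.01 [ 0.88 -1.38 -0.19]
-0.01 [ 0.67 -1.56 -0.7 ]
-0.025 [ 0.16 -1.68 -0.41]
46.1167 0.0004633830363622746
```

View pics/z13.png

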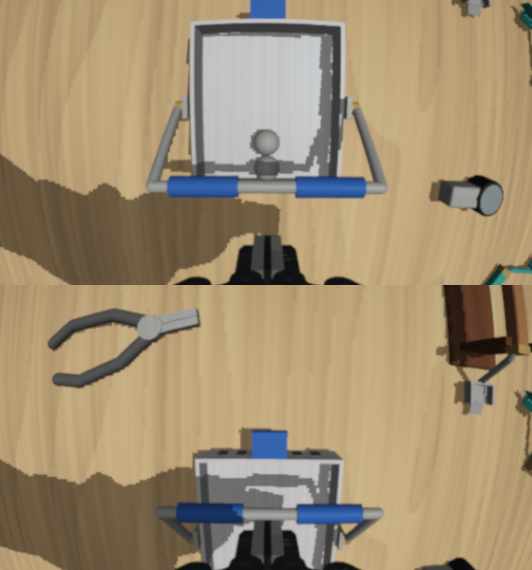

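View pics/s19.png

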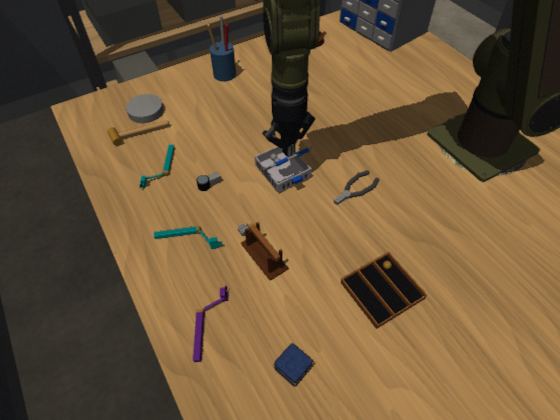

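```bash
python3 - <<'E'
from h import *
from cell import ctrl
np.set_printoptions(precision=2,suppress=True)
ctrl.servo_line(bsk(-.020,0,.100),rate=.1)
ctrl.servo_line(bsk(-.016,0,.130),rate=.12)
ctrl.servo_line(bsk(-.042,0,.130),rate=.12)
ctrl.sleep(.1);f0=ctrl.current_force()
for a in (50,40,30,20,12,6,2):
    a=np.radians(a)
    ctrl.servo_line(bsk(-.064*np.cos(a)-.001,0,.04+.064*np.sin(a)+.017),rate=.08);print(ctrl.current_force()-f0)
z=.0592
while z>.0545:
    z-=.0007;ctrl.servo_line(bsk(-.064,0,z),rate=.03);ctrl.sleep(.04);f=ctrl.current_force()-f0;print(round(z,4),f)
    if f[2]>9:break
cv2.imwrite("pics/w20.png",ctrl.camera("wrist"));cv2.imwrite("pics/s20.png",ctrl.camera("scene"))
print(ctrl.current_time_s())
s=cv2.imread("pics/s20.png")[110:220,230:340]
cv2.imwrite("pics/z14.png",cv2.resize(s,None,fx=4,fy=4,interpolation=cv2.INTER_CUBIC))
E
```

```text
[0.15 0.66 0.68]
[-0.75  1.62 -0.34]
[-0.1   0.47 -0.4 ]
[-0.73  0.92  0.54]
[-0.12  0.84  0.2 ]
[-1.09  1.72 -0.09]
[-0.42  1.72  0.33]
0.0585 [-0.09  1.16  0.32]
0.0578 [-0.28  0.53 -0.47]
0.0571 [ 0.42  0.46 -0.51]
0.0564 [-1.18  1.93  5.01]
0.0557 [-3.17  2.59  9.87]
50.875
```

View pics/z14.png

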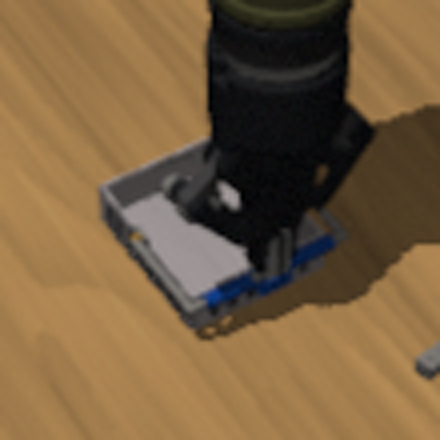

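View pics/w20.png

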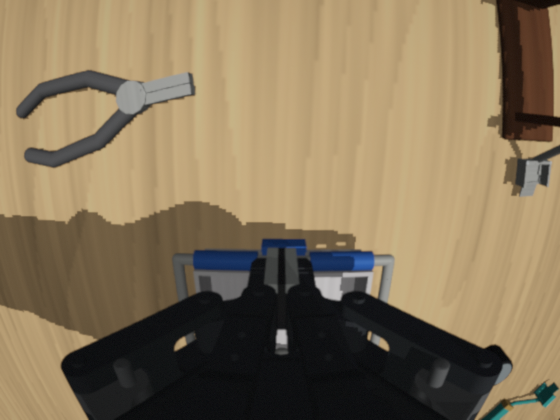

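```bash
python3 - <<'E'
from h import *
from cell import ctrl
ctrl.servo_line(bsk(-.064,0,.12),rate=.12)
ctrl.servo_line(bsk(.0,0,.22),rate=.25)
cv2.imwrite("pics/w21.png",ctrl.camera("wrist"))
ctrl.movep([.35,.0,.30],ctrl.current_orientation())
ctrl.sleep(.2)
cv2.imwrite("pics/s21.png",ctrl.camera("scene"));cv2.imwrite("pics/t21.png",ctrl.camera("top"))
print(ctrl.current_time_s())
s=cv2.imread("pics/s21.png");t=cv2.imread("pics/t21.png")
k=lambda a:cv2.resize(a,(390,390),interpolation=cv2.INTER_CUBIC)
cv2.imwrite("pics/z15.png",np.hstack([k(s[120:200,240:320]),k(t[235:315,290:370])]))
E
```

```text
53.5167
```

View pics/z15.png

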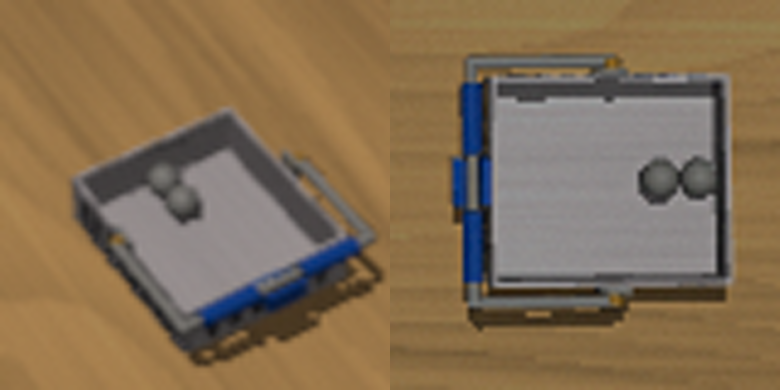

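View pics/w21.png

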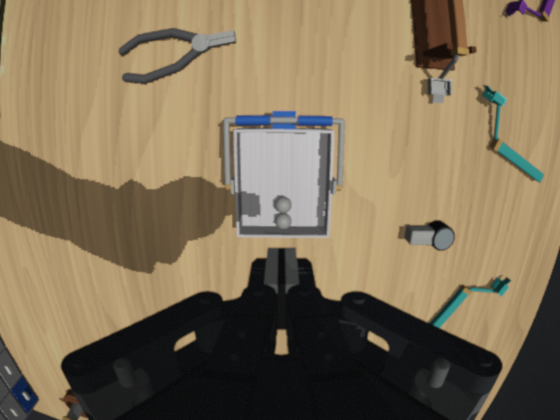

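View pics/t21.png

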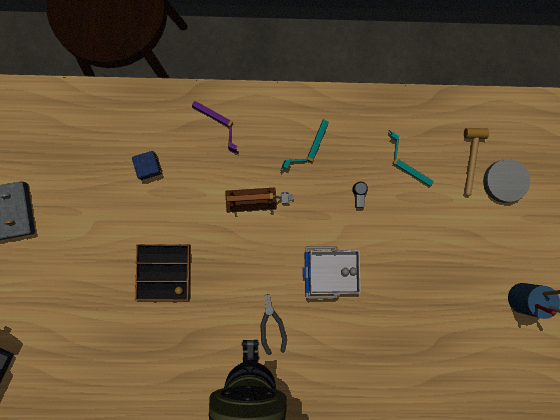

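View pics/s21.png

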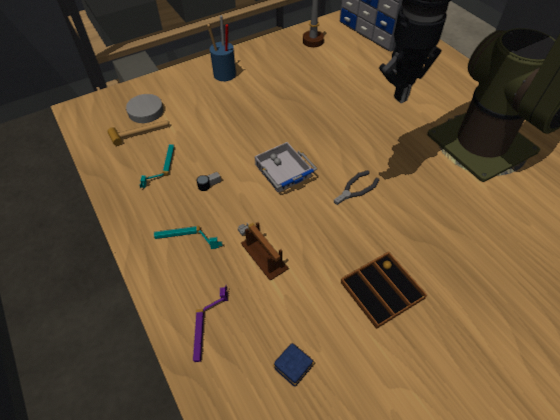

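```bash
python3 - <<'E'
from cell import ctrl
print(ctrl.hand_in())
E
```

```text
the job is handed in; nothing more can be done
None
```

The job is done and handed in after about 53.5 s on the robot's clock. No verdict was reported.

- **Beads:** I scooped the two silver beads out one at a time against the tray bar and tipped each from just above the basket rim. The last pictures show both lying in the basket and the brass bead still in its lane. The gripper only ever held the scoop handle.
- **Scoop:** It was set down at the same pose it was gripped from. The last pictures show it lying in both notches as before.
- **Basket handle:** I swung it over and pressed it down with the closed fingertips. Firm contact came with the fingertips at a height of about 42–43 mm, against 43 mm expected for the bar's top when fully down, and I pressed to about 10 N. The last views show the crossbar in the blue catch. I checked its final angle only by that contact height and by eye.
- **Other objects:** The pliers, loupe, ring box and look-alikes appear unmoved.

Two checks disagreed along the way:
- **Camera offset:** The top and wrist cameras differed by about 1.5 mm, so I used values in between.
- **Scoop tilt:** A wrist picture hinted that the gripped scoop was about 1.4° nose-down. It touched the lane floor at the height expected for a level scoop, so I treated it as level.

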